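# Weigh out a charge of grinding balls on the bench balance

### The job

Weigh out a mill charge: first take the 200 g brass weight (the middle-sized of the three) from the block, set it down gently, standing up, on the flat plate of the balance and let go, so that the bowl side rises; then tip all six ceramic grinding balls from the scoop into the balance bowl, so that the bowl goes down onto its stop and stays there. Finally set the empty scoop back down flat on the bench, clear of the balance. Leave the other two weights, the jar, the pitcher and the tool crock where they stand.

Things in the scene. Friction and masses are not known exactly. Their poses are not given: they have to be found in the camera images.
- balance: Fixed two-pan bench balance: grey cast base 115 (x) x 300 (y) x 32 mm high, a 40 mm wide column in the middle with a white pointer scale up to 123 mm high, a beam along the balance's own y. The round bowl hangs over its +y end, the flat round plate over its -y end, each 115 mm from the middle. Origin: centre of the underside; z up. Turned by up to 0.3 rad.
- bowl (a joint): Height of the bowl pan, m, positive downward: 0 = level (empty; held by a weak spring, 8 N/m), +0.012 = bowl down on its hard stop, -0.012 = bowl up, plate down on its stop. The plate moves equally the other way; both stay level. The 200 g weight on the plate sends it to -0.012; all six balls then outweigh it and send it to +0.012; five do not.
- bowl_floor (a point): Centre of the inner floor of the bowl; moves with it. Round open steel bowl on a stirrup, its underside about 86 mm above the bench when level; inner floor radius about 47 mm, flaring to 76 mm at the rim; outside radius 80 mm at the rim, wall 3.5 mm.
- bowl_rim (a point): Centre of the bowl's mouth at rim height, 48 mm above bowl_floor; moves with it.
- plate_top (a point): Centre of the upper face of the flat round steel plate, radius 60 mm, no edge; 94 mm above the bench when level, 82 mm when down on its stop; moves with it.
- weight_block: Fixed wooden block, 210 (x) x 60 (y) x 16 mm high, on which the three brass weights stand in a row along its x, 68 mm apart, in any order. Origin: centre of the underside.
- weight_200: The 200 g brass weight, the middle-sized one: cylinder of 32 mm diameter, 30 mm high, with a small knob on top (17 mm wide), 47 mm high in all. Origin: centre of the underside, z up.
- weight_500: The 500 g brass weight, the largest: diameter 42 mm, 42 mm high to the shoulder, knob 23 mm wide, 59 mm in all. Origin: centre of the underside. To be left alone.
- weight_100: The 100 g brass weight, the smallest: diameter 24 mm, 25 mm high to the shoulder, knob 13 mm wide, 42 mm in all. Origin: centre of the underside. To be left alone.
- scoop: Loose aluminium hand scoop (160 g), flat on the bench, six balls in it. Flat floor 104 x 70 mm inside, 3 mm thick, side walls 46 high, back wall 56, outside width 76; at the front (+x) the floor sweeps up as an open 25 degree ramp to the lip. Handle at the back. Origin: centre of the underside of the flat floor; x to the lip, z up. Tipping nose down 45 to 55 degrees empties it.
- scoop_grip (a point): Middle of the scoop's wooden handle, at (-78, 0, 93) mm in the scoop's frame. The handle is a straight bar, 24 mm wide (along the scoop's y), 16 mm thick, 80 mm long (38 mm below to 42 mm above this point), rising backward from the back wall along (-0.469, 0, 0.883) in the scoop's frame, 28 degrees from vertical. The point's axes are the scoop's.
- scoop_lip (a point): Middle of the pouring lip at the top front edge of the ramp, at (110, 0, 31) mm in the scoop's frame; the mouth between the side walls is 70 mm wide.
- ball1: One of six alike white ceramic grinding balls, 30 mm diameter, about 38 g, lying in the scoop at the start. Origin: its centre.
- ball2: One of six alike white ceramic grinding balls, 30 mm diameter, about 38 g, lying in the scoop at the start. Origin: its centre.
- ball3: One of six alike white ceramic grinding balls, 30 mm diameter, about 38 g, lying in the scoop at the start. Origin: its centre.
- ball4: One of six alike white ceramic grinding balls, 30 mm diameter, about 38 g, lying in the scoop at the start. Origin: its centre.
- ball5: One of six alike white ceramic grinding balls, 30 mm diameter, about 38 g, lying in the scoop at the start. Origin: its centre.
- ball6: One of six alike white ceramic grinding balls, 30 mm diameter, about 38 g, lying in the scoop at the start. Origin: its centre.
- mill_jar: Bystander: white porcelain mill jar with a clamped lid, 124 mm diameter, 170 mm high, 1.4 kg. Origin: centre of the underside.
- pitcher: Bystander: terracotta pitcher, 108 mm diameter at the belly, 165 mm high, handle out to 89 mm from its axis at its +y side. Origin: centre of the underside.
- tool_crock: Bystander: round blue stoneware crock, 90 mm diameter, 105 mm high, with brushes and tools standing in it up to 206 mm high, within 50 mm of its axis. Origin: centre of the underside.
Mind the look-alikes: they are no part of the job. Leave any turquoise look-alike of the ball5 alone.

How it is judged (in metres and radians):
On the way, in this order (a step that is already met when the one before it is completed fails the run):
1. the 200 g weight stands on the plate, let go, and the bowl has risen to its upper stop (horizontal distance between weight_200 and plate_top below 0.045 m and z of weight_200 in the frame of plate_top between -0.005 and 0.005 m and angle between weight_200's own z axis and vertical below 0.1 rad and contact force between the fingers and weight_200 below 0.2 N and value of joint bowl below -0.01 m), for 0.3 s.
2. the bowl is down on its stop under the balls (value of joint bowl above 0.01 m and horizontal distance between each of ball1, ball2, ball3, ball4, ball5, ball6 and bowl_floor below 0.07 m and z of ball1 in the frame of bowl_floor between 0.008 and 0.055 m and z of ball2 in the frame of bowl_floor between 0.008 and 0.055 m and z of ball3 in the frame of bowl_floor between 0.008 and 0.055 m and z of ball4 in the frame of bowl_floor between 0.008 and 0.055 m and z of ball5 in the frame of bowl_floor between 0.008 and 0.055 m and z of ball6 in the frame of bowl_floor between 0.008 and 0.055 m), for 0.3 s.
At the end, for the whole second after the job is handed in: Bowl on its lower stop (joint over 0.010), all six balls still in it (within 70 mm of its axis, below the rim); the 200 g weight upright on the plate (within 45 mm of its centre); scoop flat on the bench (tilt under 0.06 rad, within 6 mm), at rest and clear of the balance (all of step 2 and linear speed of each of ball1, ball2, ball3, ball4, ball5, ball6 below 0.05 m/s and horizontal distance between weight_200 and plate_top below 0.045 m and z of weight_200 in the frame of plate_top between -0.005 and 0.005 m and angle between weight_200's own z axis and vertical below 0.1 rad and linear speed of each of weight_200, scoop below 0.02 m/s and angle between scoop's own z axis and vertical below 0.06 rad and height (world z) of scoop between -0.004 and 0.006 m and contact force between scoop and balance below 0.05 N); the robot touches nothing.
It fails at once if a bystander (jar, pitcher or crock) was pushed more than 20 mm or tipped (distance of any of mill_jar, pitcher, tool_crock from where it was at the start of the episode above 0.02 m or angle between any of mill_jar, pitcher, tool_crock's own z axis and vertical above 0.25 rad).
It fails at once if one of the other two weights was moved by more than 15 mm (distance of any of weight_500, weight_100 from where it was at the start of the episode above 0.015 m).
It fails at once if the 200 g weight was let fall (loose from the fingers and faster than 0.6 m/s) (contact force between the fingers and weight_200 below 0.05 N and linear speed of weight_200 above 0.6 m/s).
It fails at once if the weight was rammed down on the plate (over 40 N) (contact force between weight_200 and balance above 40 N).
It also fails if it takes over 72 s, if anything falls off the work surface, if the arm or the gripper's body presses on something with over 40 N, if the wrist force passes 120 N, or if a joint passes its speed limit or range.

### The arm

A 6-joint arm with a two-finger parallel gripper is mounted at the origin on the work surface. World frame = base frame: x ahead of the robot, y to its left, z up, the work surface at z = 0. Lengths are in mm, angles in rad, forces in N, time in s.
With the tool pointing down it reaches from about 300 to 875 mm from the base axis. Payload 4.2 kg.
Tool frame: the origin (TCP) lies at the very end of the fingers, on their centre line; the grasp point (between the pads) lies 19 mm behind it (grip_depth is the distance from the TCP to the grasp point, in mm); z points along the fingers, x is the direction in which the jaws open and shut, and the axes are right-handed (so a half turn about z gives the same grasp; the last joint's range is limited). The gripper opens to 85 mm and grips with 20 to 120 N. Pads are 22 mm wide; open, the fingers measure 114 mm over their backs; the gripper's body (76 mm by 85 mm) begins 54 mm behind the grasp point. The pads swing forward as they close: fully open they stand 13 mm farther back than shut.
Start: joints at [-1.15, 0.32, 1.565, -0, 1.257, -0.02], TCP at [245.337, -520.053, 194.438] pointing down, gripper open.
Joint ranges: [-3.11, 3.11], [-0.84, 2.01], [0.21, 2.61], [-1.34, 4.49], [0.05, 2.63], [-2.56, 2.56]. Speed limits (rad/s): [2.57, 2.57, 3.14, 3.14, 3.14, 3.14].

### API

Orientations are given as a rotation vector (axis times angle).
In Python, from rig import * gives the robot as it stands. The module is installed in compiled form; this text tells all that it offers.
- The arm moves only by the tool arm_command, never from a script. Its argument "series" is a list of rows, each a list of 7 numbers: the shift along the world's x, y, z in mm, then the turn, a rotation vector about the world's x, y, z in degrees, then the opening, from 0 (shut) to 1 (fully open). A call has 1 to 10 rows; each row shifts and turns the commanded pose from where the row before left it; what a row does not reach is not made up. A row lasts 1/12 s, in which the tool goes at most 41.7 mm and 7.16 degrees, less where a joint would pass 70% of its speed; a pose out of reach is approached as far as the arm can. A call with a gripper value outside its range is refused whole. The fingers move at their own pace and stop on an object; "grip_force" is the grip in N (left out, the last holds). Time passes only in rows, so rows that do not move let the fingers close. It gives the time, the measured TCP pose, the force and the opening at its end, in the units of the state.
- state(): the state, without advancing time (a new reading comes with each control period).
- snapshot(name): name is "side" or "top"; returns (picture, depth): 400x640x3 uint8, blue, green, red; 400x640 float32, mm along the optical axis (not along the pixel's ray), 0 where there is no reading.
- camera_model(name): a dict with "vertical_fov" (degrees; the focal length in pixels is half the picture's height over the tangent of half this angle, whatever the lens; pixels are square), "cx", "cy" (the principal point, pixels), "k1" (the pictures are not rectified: a ray, as slopes to the right and down, at radius r is drawn at 1 + k1 r^2 times it, then the intrinsics apply), "extrinsics" (4x4, takes a point from camera to world coordinates). Camera axes: x right, y down, z forward; pixel columns grow to the right and rows downward; lengths in mm; the calibration is good to about 2 mm. A picture is of the moment at which its call begins. camera_model takes no time and is no camera call.
- sign_off(): hands the job in, once; it reports no verdict.
The state is a dict: "t": time; "joints": joint angles; "joint_vel": joint speeds; "joint_torque": joint torques, N m; "position": TCP position; "tcp_rot": TCP orientation; "contact_force": force on the tool from outside, world axes, zero at the start; "torque": the same for the moment, N m; "grip_width": finger opening in mm.
Only numpy, scipy, OpenCV 4.12 (cv2) and the standard library are available. Lean on these libraries where they do the work, as an engineer would, in place of code of your own. Each camera call takes 0.05 s, during which the arm holds its last target. There are 200 camera calls.

## Working session

There is one attempt and no reset: what is moved stays moved. The work goes in short steps, Python scripts to look and compute and a tool call to move; the robot and the scene stay as the last step left them, time stands still between calls to the robot, and variables do not carry over. Pictures are saved under pics/ and viewed, about 8 in all and at most 12, crops included, and the job is handed in when it is done.

Besides the shell and the picture viewer there is one more tool, called after "Request:" by a JSON object that holds its "fn" and its "kwargs", one argument or row to a line. arm_command: Moves the arm, as the interface text tells. Its arguments: {"type":"object","properties":{"series":{"type":"array"},"grip_force":{"type":"number"}},"required":["series"]}

```bash
mkdir -p pics
cat > h.py <<'E'
from rig import *
import numpy as np, cv2
def K(n):
    m=camera_model(n); f=200/np.tan(np.radians(m["vertical_fov"])/2)
    return m,f
def ray(n,u,v):
    m,f=K(n); xd=np.array([(u-m["cx"])/f,(v-m["cy"])/f]); x=xd.copy()
    for _ in range(20): x=xd/(1+m["k1"]*(x@x))
    T=np.array(m["extrinsics"]); return T[:3,3],T[:3,:3]@np.array([x[0],x[1],1])
def onz(n,u,v,z):
    o,d=ray(n,u,v); return o+d*(z-o[2])/d[2]
def dep(n,u,v,D):
    o,d=ray(n,u,v); return o+d*D[int(v),int(u)]
def proj(n,p):
    m,f=K(n); T=np.array(m["extrinsics"]); q=T[:3,:3].T@(np.array(p)-T[:3,3]); x=q[:2]/q[2]
    return x*(1+m["k1"]*(x@x))*f+[m["cx"],m["cy"]]
def cloud(n,D):
    m,f=K(n); v,u=np.mgrid[0:400,0:640]; xd=np.stack([(u-m["cx"])/f,(v-m["cy"])/f],-1); x=xd.copy()
    for _ in range(20): x=xd/(1+m["k1"]*(x**2).sum(-1,keepdims=True))
    T=np.array(m["extrinsics"]); P=np.dstack([x,np.ones((400,640))])*D[...,None]
    return P@T[:3,:3].T+T[:3,3]
E
python3 - <<'E'
from h import *
for n in("top","side"):
    p,D=snapshot(n); cv2.imwrite(f"pics/{n}0.png",p); np.save(f"{n}0.npy",D); m=camera_model(n); print(n,m)
print(state())
E
```

```text
top {'vertical_fov': 47.096750384104155, 'cx': 330.57038135721405, 'cy': 204.22611030546068, 'k1': -0.08405799243135312, 'extrinsics': array([[-1.48328380e-02, -9.90261162e-01,  1.38429830e-01,
         4.00554569e+02],
       [-9.99879131e-01,  1.53349826e-02,  2.56153308e-03,
         7.08686007e-01],
       [-4.65940576e-03, -1.38375103e-01, -9.90368932e-01,
         1.27608444e+03],
       [ 0.00000000e+00,  0.00000000e+00,  0.00000000e+00,
         1.00000000e+00]])}
side {'vertical_fov': 49.376034278005605, 'cx': 325.2458080824666, 'cy': 195.38861906491294, 'k1': 0.0077459216725482725, 'extrinsics': array([[-8.57612112e-01, -2.85995301e-01,  4.27443742e-01,
         9.72984906e+01],
       [-5.14061399e-01,  4.51533324e-01, -7.29286319e-01,
         7.70405963e+02],
       [ 1.55673664e-02, -8.45177109e-01, -5.34259593e-01,
         7.00365849e+02],
       [ 0.00000000e+00,  0.00000000e+00,  0.00000000e+00,
         1.00000000e+00]])}
{'t': 0.1, 'joints': array([-1.14998595e+00,  3.20220951e-01,  1.56556190e+00, -1.17967318e-05,
        1.25740281e+00, -2.00063533e-02]), 'joint_vel': array([-0.00105387, -0.00265037, -0.00354959,  0.00076628,  0.00106721,
       -0.00124713]), 'joint_torque': array([ 3.85191779e-04, -4.16406405e+01, -2.34704483e+01,  7.55516976e-05,
        4.90802558e-03,  1.70374631e-05]), 'position': array([ 245.13381444, -519.58812339,  193.66852408]), 'tcp_rot': array([-2.65263793e+00,  1.68156015e+00,  2.09534608e-03]), 'contact_force': array([-0.72405462, -0.34958826,  0.72149421]), 'torque': array([-0.02661282, -0.0362506 ,  0.05154045]), 'grip_width': 85.69927336197411}
```

View pics/top0.png

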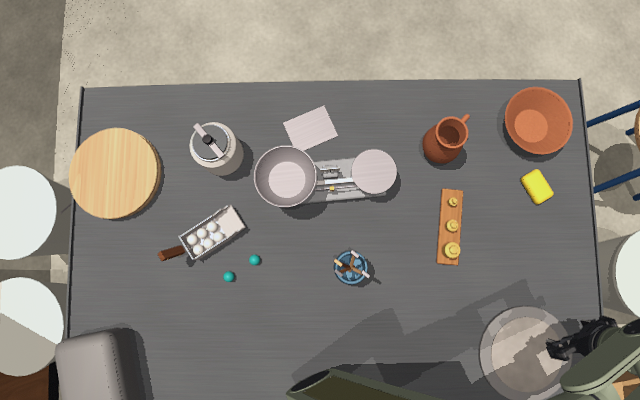

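View pics/side0.png

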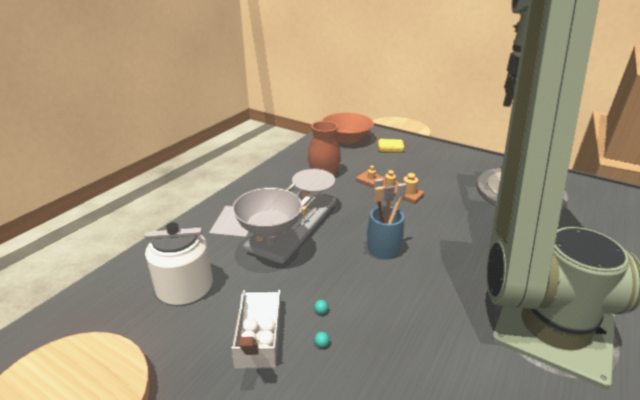

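Top view: the weights stand at (452,202) small, (452,225) middle and (452,250) large. The bowl is at (286,177) and the plate at (374,171). The scoop is at (212,234) with its handle at (172,253) and six white balls inside. The turquoise look-alikes are at (229,277) and (254,260). The jar is at (217,147), the pitcher at (445,140) and the crock at (351,267).

Candidates for the 200 g weight are those three; I choose the middle one at (452,225). I'll measure now and check with a crop.

Run:
```python
from h import *
p=cv2.imread("pics/top0.png"); D=np.load("top0.npy"); C=cloud("top",D)
hsv=cv2.cvtColor(p,cv2.COLOR_BGR2HSV)
def pts(u0,u1,v0,v1,z0,z1,mask=None):
    c=C[v0:v1,u0:u1].reshape(-1,3); k=(c[:,2]>z0)&(c[:,2]<z1)
    if mask is not None:k&=mask[v0:v1,u0:u1].ravel()
    return c[k]
def circ(q):
    (x,y),r=cv2.minEnclosingCircle(q[:,:2].astype(np.float32)); return np.round([x,y,r],1)
# weights: brass by height windows
for nm,(u0,u1,v0,v1),zk,zs in(("s",(440,466,190,213),42,25),("m",(438,466,213,237),47,30),("l",(438,468,237,264),59,42)):
    k=pts(u0,u1,v0,v1,16+zk-5,16+zk+8); s=pts(u0,u1,v0,v1,16+zs-8,16+zk+8)
    print(nm,"knob",len(k),k.mean(0).round(1) if len(k) else 0,"body",circ(s),s[:,2].max().round(1))
b=pts(430,472,185,270,8,24); print("block",cv2.minAreaRect(b[:,:2].astype(np.float32)),len(b))
q=pts(345,402,145,200,85,105); print("plate",circ(q),q.mean(0).round(1),len(q))
q=pts(245,325,140,212,120,150); print("bowlrim",circ(q),np.median(q[:,2]),len(q))
q=pts(270,302,160,195,80,100); print("bowlfloor",q.mean(0).round(1),len(q),C[177,286])
# scoop
q=pts(150,255,195,270,8,150); print("scoop n",len(q),q[:,2].max())
bl=(hsv[...,0]<15)&(hsv[...,1]>90)
h=pts(150,190,235,270,30,160,bl); print("handle",h.mean(0).round(1),h.min(0).round(),h.max(0).round(),len(h))
t=pts(150,255,195,270,35,70,~bl); print("walls",cv2.minAreaRect(t[:,:2].astype(np.float32)),t.mean(0).round(1),np.percentile(t[:,2],[5,50,95]))
print("handle top corner px", C[253,163],C[250,182])
for nm,w in(("jar",(185,248,115,180)),("pitch",(415,472,108,168)),("crock",(330,385,245,290))):
    q=pts(*w,90,230); print(nm,circ(q),q[:,2].max().round())
c=cv2.resize(p[180:280,420:490],None,fx=5,fy=5,interpolation=cv2.INTER_CUBIC)
d=cv2.resize(p[195:275,150:260],None,fx=4,fy=4,interpolation=cv2.INTER_CUBIC)
o=np.zeros((500,800,3),np.uint8); o[:,:350]=c; o[:320,355:795]=d; cv2.imwrite("pics/crop1.png",o)
```

```text
s knob 14 [ 575.9 -329.7   57.2] body [ 576.5 -330.1   12.1] 61.0
m knob 31 [ 509.7 -323.    61.8] body [ 509.6 -322.9   15.8] 65.7
l knob 54 [ 445.  -317.    73.6] body [ 445.6 -316.6   21.3] 78.4
block ((511.6775207519531, -322.51373291015625), (66.76934051513672, 208.8994903564453), 82.85826110839844) 1162
plate [ 652.4 -110.9   60.4] [ 651.8 -110.8   93.9] 1590
bowlrim [635.5 107.5  90.1] 134.97355474073697 829
bowlfloor [638.1 120.6  94. ] 1055 [640.23275001 119.97415199  91.84888514]
scoop n 1818 135.83653626584942
handle [444.8 416.3 106. ] [426. 394.  64.] [464. 440. 136.] 234
walls ((498.78985595703125, 334.102294921875), (78.3445816040039, 172.89137268066406), 31.452396392822266) [489.7 349.1  45.1] [35.70791389 44.54779426 56.6559108 ]
handle top corner px [443.25278786 428.31012249 128.49411373] [452.77690849 397.89328649  72.90246248]
jar [726.5 312.1  63.9] 176.0
pitch [ 742.4 -314.    61.9] 171.0
crock [399.1 -43.7  46. ] 209.0
```

View pics/crop1.png

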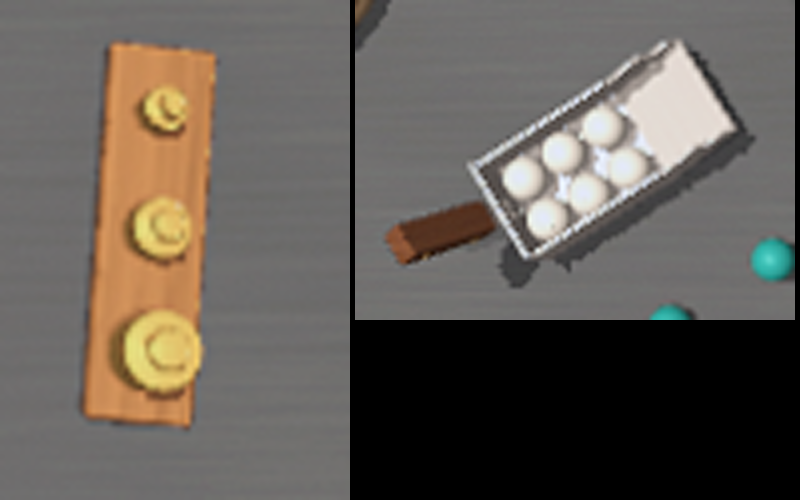

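Crop 1: the middle-sized weight in the row, (160,228) in the crop, is my target, with base at (510,-323,16); size check 15.8 mm radius and top at 66 mm agree. The scoop's lip edge runs from (680,40) to (740,130) and the balls are all white.

Run:
```python
from h import *
from scipy.spatial.transform import Rotation as R
s=state(); M=R.from_rotvec(s["tcp_rot"]).as_matrix(); print(M.round(3), "yaw x",np.degrees(np.arctan2(M[1,0],M[0,0])))
D=np.load("top0.npy")
f=lambda cx,cy:(150+(cx-355)/4,195+cy/4)
for nm,c,z in(("lipL",(682,40),31),("lipR",(742,130),31),("backL",(470,165),56),("backR",(530,258),56),("htop",(395,235),136),("hbot",(490,220),70)):
    u,v=f(*c); print(nm,(round(u),round(v)),onz("top",u,v,z).round(1),dep("top",u,v,D).round(1))
for c in((523,178),(562,152),(603,127),(547,219),(588,193),(629,166)):
    print(onz("top",*f(*c),18).round(1))
```

```text
[[ 0.427 -0.904 -0.001]
 [-0.904 -0.427  0.001]
 [-0.002 -0.    -1.   ]] yaw x -64.74285206294348
lipL (232, 205) [576.6 275.9  31. ] [582.1 284.5  -7.7]
lipR (247, 228) [514.  233.8  31. ] [ 5.168e+02  2.396e+02 -4.000e-01]
backL (179, 236) [490.5 413.3  56. ] [494.3 430.7   4.8]
backR (194, 260) [427.9 370.9  56. ] [428.1 373.5  47.6]
htop (160, 254) [441.2 433.2 136. ] [441.3 435.  131.3]
hbot (184, 250) [452.9 394.1  70. ] [452.9 394.2  69.9]
[483.9 388.6  18. ]
[501.5 361.6  18. ]
[518.5 333.2  18. ]
[455.4 371.1  18. ]
[473.  342.8  18. ]
[491.3 314.5  18. ]
```

Request:
{"fn": "arm_command", "kwargs": {
  "series": [
    [26.5, 19.7, -3, 0, 0, -3.1, 0.75],
    [26.5, 19.7, -3, 0, 0, -3.1, 0.75],
    [26.5, 19.7, -3, 0, 0, -3.1, 0.75],
    [26.5, 19.7, -3, 0, 0, -3.1, 0.75],
    [26.5, 19.7, -3, 0, 0, -3.1, 0.75],
    [26.5, 19.7, -3, 0, 0, -3.1, 0.75],
    [26.5, 19.7, -3, 0, 0, -3.1, 0.75],
    [26.5, 19.7, -3, 0, 0, -3.1, 0.75],
    [26.5, 19.7, -3, 0, 0, -3.1, 0.75],
    [26.5, 19.7, -3, 0, 0, -3.1, 0.75]
  ],
  "grip_force": 40
}}

```text
t: 0.93
position: [511.2, -321.7, 163.9]
tcp_rot: [2.104, -2.332, -0.001]
contact_force: [-0.1, -0.2, 0.1]
grip_width: 63.9
```

Request:
{"fn": "arm_command", "kwargs": {
  "series": [
    [0, 0, -15, 0, 0, 0, 0.75],
    [0, 0, -15, 0, 0, 0, 0.75],
    [0, 0, -10, 0, 0, 0, 0.75],
    [0, 0, 0, 0, 0, 0, 0.75],
    [0, 0, 0, 0, 0, 0, 0.75]
  ]
}}

```text
t: 1.35
position: [509.8, -323.1, 123.9]
tcp_rot: [2.106, -2.33, -0.002]
contact_force: [-0.0, 0.3, -0.1]
grip_width: 64.0
```

Request:
{"fn": "arm_command", "kwargs": {
  "series": [
    [0, 0, -25, 0, 0, 0, 0.75],
    [0, 0, -25, 0, 0, 0, 0.75],
    [0, 0, -20, 0, 0, 0, 0.75],
    [0, 0, -16, 0, 0, 0, 0.75],
    [0, 0, -10, 0, 0, 0, 0.75],
    [0, 0, -5, 0, 0, 0, 0.75],
    [0, 0, 0, 0, 0, 0, 0.75],
    [0, 0, 0, 0, 0, 0, 0.75]
  ]
}}

```text
t: 2.02
position: [510.9, -323.7, 24.4]
tcp_rot: [-2.107, 2.33, -0.003]
contact_force: [-0.3, -0.6, 0.1]
grip_width: 64.1
```

Request:
{"fn": "arm_command", "kwargs": {
  "series": [
    [0, 0, 0, 0, 0, 0, 0.2],
    [0, 0, 0, 0, 0, 0, 0.2],
    [0, 0, 0, 0, 0, 0, 0.2],
    [0, 0, 0, 0, 0, 0, 0.2],
    [0, 0, 0, 0, 0, 0, 0.2],
    [0, 0, 0, 0, 0, 0, 0.2],
    [0, 0, 0, 0, 0, 0, 0.2],
    [0, 0, 0, 0, 0, 0, 0.2]
  ]
}}

```text
t: 2.68
position: [510.5, -323.2, 23.5]
tcp_rot: [2.107, -2.33, 0.001]
contact_force: [0.5, -0.5, -0.1]
grip_width: 17.1
```

Run:
```python
from h import *
p,D=snapshot("side"); q,E=snapshot("top")
c=cv2.resize(p[140:220,340:450],None,fx=4,fy=4,interpolation=cv2.INTER_CUBIC)
d=cv2.resize(q[175:275,420:510],None,fx=4,fy=4,interpolation=cv2.INTER_CUBIC)
o=np.zeros((400,800,3),np.uint8); o[:320,:440]=c; o[:,440:800]=d; cv2.imwrite("pics/c2.png",o); print(state()["grip_width"])
```

```text
17.12404292425002
```

View pics/c2.png

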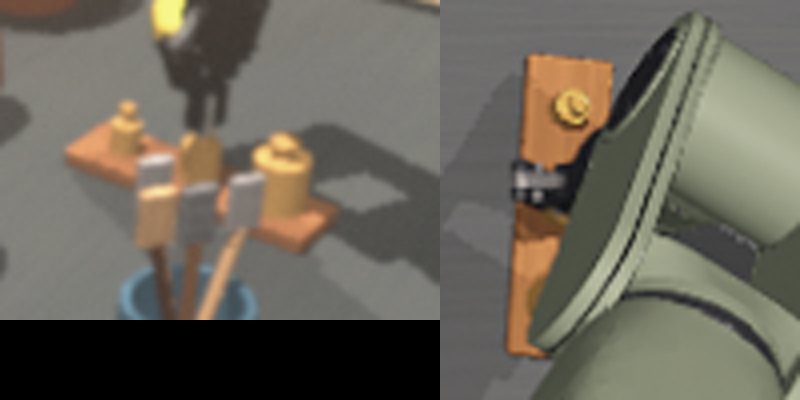

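The side crop shows a brass shape at (200,158) below the fingers with no knob visible. The width of 17 mm is suspicious, so I'll measure by depth.

Run:
```python
from h import *
p,D=snapshot("side"); C=cloud("side",D); h=cv2.cvtColor(p,cv2.COLOR_BGR2HSV)
np.set_printoptions(suppress=True)
for v in range(168,190,2):
    print(v,[tuple(C[v,u].round().astype(int)) for u in (385,388,390,393,396)], h[v,390])
c=cv2.resize(p[155:195,360:430],None,fx=11,fy=11,interpolation=cv2.INTER_CUBIC); cv2.imwrite("pics/c3.png",c)
```

```text
168 [(np.int64(576), np.int64(-441), np.int64(0)), (np.int64(511), np.int64(-300), np.int64(84)), (np.int64(506), np.int64(-303), np.int64(84)), (np.int64(500), np.int64(-310), np.int64(83)), (np.int64(498), np.int64(-330), np.int64(74))] [12 36 71]
170 [(np.int64(569), np.int64(-425), np.int64(2)), (np.int64(513), np.int64(-306), np.int64(74)), (np.int64(505), np.int64(-302), np.int64(78)), (np.int64(500), np.int64(-313), np.int64(75)), (np.int64(498), np.int64(-334), np.int64(65))] [15 27 75]
172 [(np.int64(565), np.int64(-415), np.int64(1)), (np.int64(512), np.int64(-304), np.int64(69)), (np.int64(505), np.int64(-304), np.int64(71)), (np.int64(500), np.int64(-314), np.int64(68)), (np.int64(533), np.int64(-431), np.int64(2))] [16 32 89]
174 [(np.int64(559), np.int64(-403), np.int64(0)), (np.int64(97), np.int64(770), np.int64(700)), (np.int64(507), np.int64(-310), np.int64(60)), (np.int64(507), np.int64(-336), np.int64(48)), (np.int64(528), np.int64(-421), np.int64(1))] [ 16  86 133]
176 [(np.int64(525), np.int64(-317), np.int64(45)), (np.int64(516), np.int64(-320), np.int64(46)), (
[... 973 characters left out ...]
t64(510), np.int64(-311), np.int64(24)), (np.int64(504), np.int64(-312), np.int64(25)), (np.int64(499), np.int64(-323), np.int64(21)), (np.int64(493), np.int64(-335), np.int64(17))] [ 16 119 156]
186 [(np.int64(517), np.int64(-306), np.int64(17)), (np.int64(395), np.int64(-11), np.int64(207)), (np.int64(392), np.int64(-15), np.int64(206)), (np.int64(385), np.int64(-15), np.int64(208)), (np.int64(489), np.int64(-324), np.int64(17))] [ 15  30 172]
188 [(np.int64(400), np.int64(-6), np.int64(203)), (np.int64(393), np.int64(-6), np.int64(205)), (np.int64(389), np.int64(-9), np.int64(204)), (np.int64(385), np.int64(-18), np.int64(201)), (np.int64(483), np.int64(-311), np.int64(18))] [ 13  19 120]
```

View pics/c3.png

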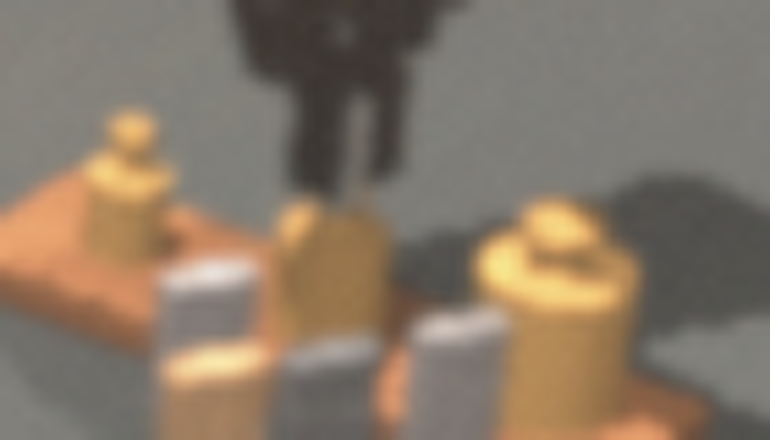

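Request:
{"fn": "arm_command", "kwargs": {
  "series": [
    [0, 0, 0, 0, 0, 0, 0.1],
    [0, 0, 0, 0, 0, 0, 0.1],
    [0, 0, 0, 0, 0, 0, 0.1]
  ]
}}

```text
t: 3.08
position: [510.5, -323.3, 23.6]
tcp_rot: [2.107, -2.33, 0.001]
contact_force: [-0.8, -0.8, 1.3]
grip_width: 10.1
```

Run:
```python
from h import *
p,D=snapshot("side"); C=cloud("side",D); print(state()["grip_width"],state()["position"],state()["joints"].round(3))
m=(np.linalg.norm(C[...,:2]-[510,-323],axis=-1)<60)&(C[...,2]>30)&(C[...,2]<120)&(p.max(-1)<80)
c=C[m]; 
for z in range(35,120,6):
    k=c[(c[:,2]>=z)&(c[:,2]<z+6)]
    if len(k): print(z,len(k),k.min(0).round(),k.max(0).round())
```

```text
10.235866323159609 [ 510.46649457 -323.27844188   23.61741166] [-0.583  0.514  1.721 -0.     0.906  1.088]
65 1 [ 508. -311.   70.] [ 508. -311.   70.]
71 5 [ 507. -311.   72.] [ 513. -305.   76.]
77 7 [ 507. -309.   77.] [ 518. -304.   82.]
83 7 [ 502. -329.   84.] [ 515. -303.   89.]
89 9 [ 502. -330.   89.] [ 515. -305.   94.]
95 6 [ 502. -332.   95.] [ 516. -303.   99.]
101 8 [ 498. -340.  102.] [ 517. -305.  107.]
107 28 [ 496. -348.  107.] [ 522. -285.  113.]
113 29 [ 494. -362.  113.] [ 523. -283.  119.]
119 2 [ 496. -352.  119.] [ 506. -308.  119.]
```

Request:
{"fn": "arm_command", "kwargs": {
  "series": [
    [0, 0, 0, 0, 0, 0, 0.75],
    [0, 0, 0, 0, 0, 0, 0.75],
    [0, 0, 0, 0, 0, 0, 0.75],
    [0, 0, 0, 0, 0, 0, 0.75],
    [0, 0, 0, 0, 0, 0, 0.75]
  ]
}}

```text
t: 3.55
position: [510.2, -322.9, 23.3]
tcp_rot: [2.107, -2.33, -0.001]
contact_force: [-0.1, 0.5, 0.4]
grip_width: 64.2
```

Run:
```python
from h import *
p,D=snapshot("side"); C=cloud("side",D); print(state()["grip_width"],proj("side",[510.5,-323.3,23.6]),proj("side",[510.5,-323.3,63]))
c=cv2.resize(p[110:190,340:440],None,fx=8,fy=8,interpolation=cv2.INTER_CUBIC)[:600]; 
c=cv2.convertScaleAbs(c,alpha=1.6,beta=20); cv2.imwrite("pics/c4.png",c[40:])
for v in range(150,186,3): print(v,[tuple(int(a) for a in C[v,u].round()) for u in range(374,408,4)])
```

```text
63.92131789938529 [389.52692872 182.3482171 ] [390.76064484 171.11756822]
150 [(666, -542, 1), (652, -545, 3), (519, -260, 158), (97, 770, 700), (509, -295, 146), (497, -295, 149), (510, -363, 118), (493, -350, 128), (491, -380, 116)]
153 [(655, -519, 2), (644, -531, 0), (519, -261, 148), (504, -254, 155), (608, -553, 0), (494, -291, 142), (507, -357, 111), (494, -357, 114), (558, -581, 2)]
156 [(649, -507, -3), (632, -504, 3), (518, -260, 140), (505, -257, 144), (505, -289, 130), (496, -298, 129), (505, -356, 101), (562, -554, 0), (550, -561, 0)]
159 [(635, -478, 1), (626, -492, -2), (526, -282, 118), (504, -259, 134), (503, -286, 123), (517, -357, 88), (504, -356, 92), (556, -540, -4), (544, -547, -3)]
162 [(624, -455, 3), (614, -466, 1), (517, -262, 120), (505, -262, 123), (501, -284, 114), (519, -365, 73), (503, -357, 81), (545, -512, 0), (532, -518, 1)]
165 [(615, -436, 2), (603, -442, 3), (595, -457, -1), (505, -265, 112), (503, -292, 100), (513, -353, 70), (501, -355, 72), (536, -491, 0), (523, -495, 2)]
168 [(606, -417, 2), (595, -425, 2), (584, -432, 2), (509, -279, 95), (56
[... 155 characters left out ...]
, -324, 62), (541, -434, 2), (531, -445, 0), (520, -454, -1), (509, -459, 0)]
174 [(568, -331, 32), (577, -387, 3), (567, -396, 1), (508, -281, 74), (509, -315, 57), (532, -413, 3), (522, -424, 2), (513, -437, -2), (501, -440, 0)]
177 [(567, -331, 21), (559, -346, 17), (550, -355, 15), (520, -313, 45), (505, -309, 51), (498, -324, 46), (515, -407, 1), (504, -414, 0), (461, -323, 58)]
180 [(562, -322, 17), (435, -47, 192), (428, -55, 190), (518, -312, 35), (505, -310, 40), (497, -324, 36), (507, -387, 1), (497, -395, 1), (453, -304, 60)]
183 [(443, -45, 182), (435, -49, 183), (427, -55, 182), (516, -309, 27), (505, -314, 27), (496, -324, 26), (491, -345, 17), (490, -380, -1), (451, -300, 52)]
```

View pics/c4.png

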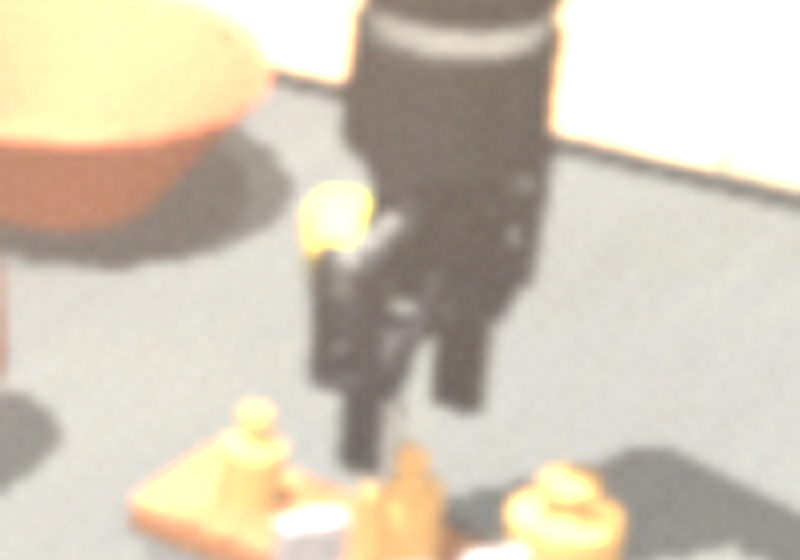

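The picture shows the open fingertips at (360,465) and (460,405), about z 70 by depth. That is roughly 40 mm above what the reported TCP implies, so the fingers closed over the knob without touching anything. The weight still stands untouched, so I'll lower by about 38 mm.

Request:
{"fn": "arm_command", "kwargs": {
  "series": [
    [0, 0, -10, 0, 0, 0, 0.75],
    [0, 0, -10, 0, 0, 0, 0.75],
    [0, 0, -10, 0, 0, 0, 0.75],
    [0, 0, -8, 0, 0, 0, 0.75],
    [0, 0, 0, 0, 0, 0, 0.75],
    [0, 0, 0, 0, 0, 0, 0.75]
  ]
}}

```text
t: 4.1
position: [509.8, -322.7, -15.7]
tcp_rot: [2.107, -2.33, -0.003]
contact_force: [0.2, 0.0, -0.5]
grip_width: 64.1
```

Request:
{"fn": "arm_command", "kwargs": {
  "series": [
    [0, 0, 0, 0, 0, 0, 0.25],
    [0, 0, 0, 0, 0, 0, 0.25],
    [0, 0, 0, 0, 0, 0, 0.25],
    [0, 0, 0, 0, 0, 0, 0.25],
    [0, 0, 0, 0, 0, 0, 0.25],
    [0, 0, 0, 0, 0, 0, 0.25],
    [0, 0, 0, 0, 0, 0, 0.25]
  ]
}}

```text
t: 4.68
position: [510.9, -323.4, -13.8]
tcp_rot: [-2.107, 2.33, -0.003]
contact_force: [-0.9, -0.4, 5.8]
grip_width: 30.3
```

Request:
{"fn": "arm_command", "kwargs": {
  "series": [
    [0, 0, 2, 0, 0, 0, 0.25],
    [0, 0, 5, 0, 0, 0, 0.25],
    [0, 0, 8, 0, 0, 0, 0.25],
    [0, 0, 15, 0, 0, 0, 0.25],
    [0, 0, 15, 0, 0, 0, 0.25],
    [0, 0, 0, 0, 0, 0, 0.25]
  ]
}}

```text
t: 5.18
position: [512.1, -324.2, 33.4]
tcp_rot: [-2.106, 2.329, -0.009]
contact_force: [0.6, -0.5, -2.3]
grip_width: 30.6
```

Run:
```python
from h import *
p,D=snapshot("side"); C=cloud("side",D); s=state(); print(s["grip_width"],s["position"],s["contact_force"])
c=cv2.resize(p[110:190,340:440],None,fx=6,fy=6,interpolation=cv2.INTER_CUBIC)
cv2.imwrite("pics/c5.png",cv2.convertScaleAbs(c,alpha=1.5,beta=20))
for v in range(150,186,3): print(v,[tuple(int(a) for a in C[v,u].round()) for u in range(382,400,4)])
```

```text
30.206106441476557 [ 511.3596643  -323.71475356   32.0076663 ] [-0.71753323 -0.40333307 -2.85023625]
150 [(521, -265, 155), (507, -259, 161), (511, -301, 143), (500, -304, 145), (502, -342, 128)]
153 [(522, -269, 144), (508, -265, 149), (607, -552, 1), (496, -295, 140), (502, -344, 118)]
156 [(524, -276, 131), (510, -272, 136), (503, -285, 133), (513, -343, 105), (502, -348, 106)]
159 [(525, -280, 119), (512, -279, 123), (502, -285, 123), (505, -325, 105), (499, -343, 99)]
162 [(604, -478, -2), (519, -298, 103), (506, -298, 107), (506, -329, 93), (499, -345, 88)]
165 [(594, -456, 0), (519, -302, 91), (507, -302, 95), (500, -317, 90), (549, -486, -1)]
168 [(587, -439, -2), (516, -295, 85), (507, -304, 84), (500, -321, 78), (541, -468, -2)]
171 [(578, -420, -2), (521, -312, 65), (505, -302, 75), (499, -320, 69), (531, -445, 0)]
174 [(568, -397, 0), (556, -402, 2), (544, -407, 3), (535, -421, -1), (524, -429, -2)]
177 [(548, -352, 17), (548, -387, 0), (539, -397, -2), (527, -402, 0), (516, -408, 0)]
180 [(428, -54, 191), (530, -341, 17), (520, -349, 16), (518, -380, 1), (507, -389, 1)]
183 [(428, -55, 182), (523, -325, 16), (511, -330, 18), (503, -342, 14), (491, -346, 16)]
```

View pics/c5.png

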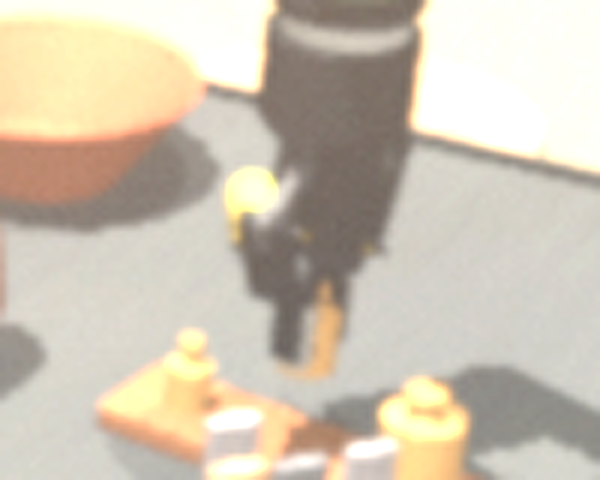

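Picture c5 shows the weight at (325,330) held upright between the fingers and clear of the block. The force of -2.3 N agrees with 0.2 kg. Its base is about 30 mm above the reported TCP.

Request:
{"fn": "arm_command", "kwargs": {
  "series": [
    [0, 0, 25, 0, 0, 0, 0.25],
    [0, 0, 30, 0, 0, 0, 0.25],
    [5, 8, 25, 0, 0, 0, 0.25],
    [17, 25, 0, 0, 0, 0, 0.25],
    [21, 32, 0, 0, 0, 0, 0.25],
    [21, 32, 0, 0, 0, 0, 0.25],
    [21, 32, 0, 0, 0, 0, 0.25],
    [21, 32, 0, 0, 0, 0, 0.25],
    [17, 25, 0, 0, 0, 0, 0.25],
    [12, 18, 0, 0, 0, 0, 0.25]
  ]
}}

```text
t: 6.07
position: [646.1, -116.0, 109.0]
tcp_rot: [2.109, -2.328, -0.003]
contact_force: [-0.3, -1.1, -2.2]
grip_width: 29.9
```

Request:
{"fn": "arm_command", "kwargs": {
  "series": [
    [5, 8, 0, 0, 0, 0, 0.25],
    [0, 0, 0, 0, 0, 0, 0.25],
    [0, 0, 0, 0, 0, 0, 0.25]
  ]
}}

```text
t: 6.32
position: [649.4, -111.4, 109.4]
tcp_rot: [2.107, -2.328, -0.002]
contact_force: [-0.7, 0.2, -1.5]
grip_width: 30.0
```

Request:
{"fn": "arm_command", "kwargs": {
  "series": [
    [2, 0, -15, 0, 0, 0, 0.25],
    [0, 0, -14, 0, 0, 0, 0.25],
    [0, 0, -8, 0, 0, 0, 0.25],
    [0, 0, -4, 0, 0, 0, 0.25],
    [0, 0, -3, 0, 0, 0, 0.25],
    [0, 0, -3, 0, 0, 0, 0.25],
    [0, 0, -3, 0, 0, 0, 0.25],
    [0, 0, -2, 0, 0, 0, 0.25],
    [0, 0, 0, 0, 0, 0, 0.25],
    [0, 0, 0, 0, 0, 0, 0.25]
  ]
}}

```text
t: 7.15
position: [652.5, -111.0, 58.6]
tcp_rot: [-2.107, 2.33, -0.0]
contact_force: [0.8, -1.2, -1.6]
grip_width: 30.0
```

Request:
{"fn": "arm_command", "kwargs": {
  "series": [
    [0, 0, -2, 0, 0, 0, 0.25],
    [0, 0, -1, 0, 0, 0, 0.25],
    [0, 0, 0, 0, 0, 0, 0.25],
    [0, 0, 0, 0, 0, 0, 0.25]
  ]
}}

```text
t: 7.48
position: [652.3, -111.0, 55.4]
tcp_rot: [2.107, -2.33, -0.0]
contact_force: [0.0, -1.0, -2.2]
grip_width: 30.1
```

Request:
{"fn": "arm_command", "kwargs": {
  "series": [
    [0, 0, -1, 0, 0, 0, 0.25],
    [0, 0, -1, 0, 0, 0, 0.25],
    [0, 0, 0, 0, 0, 0, 0.25],
    [0, 0, 0, 0, 0, 0, 0.25]
  ]
}}

```text
t: 7.82
position: [652.2, -111.0, 53.3]
tcp_rot: [2.107, -2.33, -0.0]
contact_force: [0.8, -0.7, -2.0]
grip_width: 30.0
```

Request:
{"fn": "arm_command", "kwargs": {
  "series": [
    [0, 0, -1, 0, 0, 0, 0.25],
    [0, 0, 0, 0, 0, 0, 0.25],
    [0, 0, 0, 0, 0, 0, 0.25]
  ]
}}

```text
t: 8.07
position: [652.3, -111.0, 52.4]
tcp_rot: [2.107, -2.33, -0.0]
contact_force: [-0.1, 0.9, -1.5]
grip_width: 30.2
```

Run:
```python
from h import *
p,D=snapshot("top"); C=cloud("top",D); s=state(); print(s["position"],s["contact_force"])
for n,(u0,u1,v0,v1) in(("plate",(355,395,155,168)),("floor",(275,297,165,190))):
    c=C[v0:v1,u0:u1].reshape(-1,3); print(n,np.percentile(c[:,2],[10,25,50,75]))
p,D=snapshot("side"); C=cloud("side",D); u,v=proj("side",[652,-111,85]).astype(int); print(u,v)
c=C[v-25:v+30,u-40:u+40].reshape(-1,3); print(np.histogram(c[:,2],bins=range(60,130,4)))
```

```text
[ 652.3220559  -111.07517316   52.4370689 ] [-0.59801755 -0.29162286 -2.56866386]
plate [282.98686681 307.59183248 365.35709217 419.80784035]
floor [102.71819551 104.14512624 105.6304241  107.20712043]
313 182
(array([ 75,  63,  42,  27,  36, 526,  52,   8,  17,  20,  19,  85,  63,
        89,  83,  83,  81]), array([ 60,  64,  68,  72,  76,  80,  84,  88,  92,  96, 100, 104, 108,
       112, 116, 120, 124, 128]))
```

Request:
{"fn": "arm_command", "kwargs": {
  "series": [
    [0, 0, -1, 0, 0, 0, 0.25],
    [0, 0, 0, 0, 0, 0, 0.25],
    [0, 0, 0, 0, 0, 0, 0.25]
  ]
}}

```text
t: 8.42
position: [652.5, -111.1, 52.2]
tcp_rot: [-2.107, 2.33, -0.001]
contact_force: [-1.8, -0.1, 3.5]
grip_width: 30.1
```

Contact is made, so I'll release slowly and then rise.

Request:
{"fn": "arm_command", "kwargs": {
  "series": [
    [0, 0, 0, 0, 0, 0, 0.38],
    [0, 0, 0, 0, 0, 0, 0.42],
    [0, 0, 0, 0, 0, 0, 0.5],
    [0, 0, 0, 0, 0, 0, 0.6],
    [0, 0, 0, 0, 0, 0, 0.7],
    [0, 0, 0, 0, 0, 0, 0.7]
  ]
}}

```text
t: 8.92
position: [652.4, -111.1, 51.3]
tcp_rot: [2.107, -2.33, -0.0]
contact_force: [0.7, -1.0, 0.4]
grip_width: 59.6
```

Request:
{"fn": "arm_command", "kwargs": {
  "series": [
    [0, 0, 10, 0, 0, 0, 0.7],
    [0, 0, 20, 0, 0, 0, 0.7],
    [0, 0, 30, 0, 0, 0, 0.7],
    [0, 0, 40, 0, 0, 0, 0.7],
    [0, 0, 40, 0, 0, 7, 0.7],
    [0, 0, 40, 0, 0, 7, 0.7],
    [0, 0, 0, 0, 0, 7, 0.7],
    [0, 0, 0, 0, 0, 7, 0.7]
  ]
}}

```text
t: 9.58
position: [654.0, -111.4, 236.5]
tcp_rot: [-2.611, 1.741, -0.012]
contact_force: [-0.2, -0.4, -1.3]
grip_width: 59.9
```

Run:
```python
from h import *
p,D=snapshot("side"); C=cloud("side",D); s=state(); print(s["position"],s["contact_force"])
h=cv2.cvtColor(p,cv2.COLOR_BGR2HSV)
m=(np.abs(C[...,0]-652)<60)&(np.abs(C[...,1]+111)<60)&(C[...,2]>70)&(C[...,2]<150)
b=C[m&(h[...,1]>90)&(h[...,0]<30)]; pl=C[m&(h[...,1]<60)&(C[...,2]<100)]
print("weight",b.min(0).round(),b.max(0).round(),len(b),"plate",np.median(pl[:,2]))
```

```text
[ 652.99102203 -111.14771654  234.38850912] [-0.53210233 -0.31955038 -0.39782108]
weight [ 637. -126.   86.] [669. -94. 131.] 153 plate 82.15295776539608
```

The weight stands upright in the plate's centre with its top at 129 mm, the plate is down at 82 and the bowl is up. Next is the scoop.

Request:
{"fn": "arm_command", "kwargs": {
  "series": [
    [-14.8, 36.5, 0, 0, 0, 7, 0.7],
    [-14.8, 36.5, 0, 0, 0, 7, 0.7],
    [-14.8, 36.5, 0, 0, 0, 7, 0.7],
    [-14.8, 36.5, 0, 0, 0, 7, 0.7],
    [-14.8, 36.5, 0, 0, 0, 7, 0.7],
    [-14.8, 36.5, 0, 0, 0, 7, 0.7],
    [-14.8, 36.5, 0, 0, 0, 7, 0.7],
    [-14.8, 36.5, 0, 0, 0, 7, 0.7],
    [-14.8, 36.5, 0, 0, 0, 7, 0.7],
    [-14.8, 36.5, 0, 0, 0, 7, 0.7]
  ]
}}

```text
t: 10.47
position: [503.1, 255.5, 231.8]
tcp_rot: [-3.141, -0.067, -0.0]
contact_force: [0.3, 0.4, -0.4]
grip_width: 60.0
```

Request:
{"fn": "arm_command", "kwargs": {
  "series": [
    [-14.8, 36.5, 0, 0, 0, 7, 0.7],
    [-14.8, 36.5, 0, 0, 0, 7, 0.7],
    [-14.8, 36.5, 0, 0, 0, 7, 0.7],
    [-14.8, 36.5, 0, 0, 0, 7, 0.7],
    [-14.8, 36.5, -10, -5.9, -3.7, 0, 0.7],
    [0, 0, -10, -5.9, -3.7, 0, 0.7],
    [0, 0, 0, -5.9, -3.7, 0, 0.7],
    [0, 0, 0, -5.9, -3.7, 0, 0.7],
    [0, 0, 0, 0, 0, 0, 0.7],
    [0, 0, 0, 0, 0, 0, 0.7]
  ]
}}

```text
t: 11.3
position: [429.0, 437.6, 210.1]
tcp_rot: [2.576, 0.699, 0.191]
contact_force: [0.6, -0.7, 0.8]
grip_width: 59.7
```

```bash
cat > goal.py <<'E'
from h import *
from scipy.spatial.transform import Rotation as R
yaw=np.radians(-57.9); X=np.array([np.cos(yaw),np.sin(yaw),0]); Y=np.array([-X[1],X[0],0]); Z=np.array([0,0,1.])
A=-.469*X+.883*Z; G=np.array([446.1,413.1,93])
def err(pos):
    s=state(); M=R.from_rotvec(s["tcp_rot"]).as_matrix()
    Mt=np.stack([Y,np.cross(-A,Y),-A],1)
    print("pos",s["position"].round(1),"go",(pos-s["position"]).round(1),"turn",np.degrees(R.from_matrix(Mt@M.T).as_rotvec()).round(1),"f",s["contact_force"].round(1),"w",round(s["grip_width"],1)); return s,M
E
python3 - <<'E'
from goal import *
s,M=err(G-51*A+110*A)
p,D=snapshot("side"); q,E=snapshot("top")
C=cloud("side",D); C2=cloud("top",E)
# fingertips: dark points, coordinate along tool axis from reported TCP
for nm,c,im in(("side",C,p),("top",C2,q)):
    r=(c-s["position"])@M; m=(np.abs(r[...,0])<60)&(np.abs(r[...,1])<40)&(r[...,2]>-110)&(r[...,2]<30)&(c[...,2]>60)&(np.linalg.norm(c-G,axis=-1)>70)
    k=r[m]; print(nm,len(k))
    for z in range(-110,30,8):
        j=k[(k[:,2]>=z)&(k[:,2]<z+8)]
        if len(j): print(z,len(j),j.min(0).round(),j.max(0).round())
cv2.imwrite("pics/s6.png",p); 
o=np.zeros((600,800,3),np.uint8); o[:,:400]=cv2.resize(p[180:400,150:350],(400,440))[:600] if 0 else 0
a=cv2.resize(p[200:400,160:340],None,fx=2.2,fy=2.2); b=cv2.resize(q[160:340,100:280],None,fx=2.2,fy=2.2)
o=np.zeros((440,800,3),np.uint8); o[:a.shape[0],:396]=a; o[:396,400:796]=b; cv2.imwrite("pics/c6.png",o)
E
```

```text
pos [429.  437.6 210.1] go [  2.4  -1.  -65. ] turn [-0.5  0.6  1.5] f [ 0.6 -0.7  0.8] w 59.7
side 559
-110 101 [ -59.  -16. -110.] [  60.    2. -102.]
-102 145 [ -60.  -12. -102.] [ 60.  10. -94.]
-94 166 [-59. -12. -94.] [ 59.  10. -86.]
-86 25 [-48. -12. -86.] [ 50.  -5. -78.]
-78 20 [-44. -10. -78.] [ 35.  -4. -70.]
-70 26 [-44. -10. -70.] [ 36.  -5. -62.]
-62 40 [-44. -10. -62.] [ 43.   0. -54.]
-54 32 [-43.  -9. -54.] [ 43.  -2. -46.]
-46 4 [ 29.  -6. -45.] [ 30.  -2. -41.]
top 538
-110 87 [ -60.  -11. -110.] [  60.   20. -102.]
-102 143 [ -60.  -11. -102.] [ 59.  17. -94.]
-94 90 [-60.  -7. -94.] [ 59.  18. -86.]
-86 43 [-50.  -6. -86.] [ 47.  17. -78.]
-78 43 [-44.  -5. -78.] [ 41.  17. -70.]
-70 49 [-44. -10. -70.] [ 43.  17. -62.]
-62 43 [-44.  -8. -62.] [ 43.  15. -54.]
-54 32 [-41.  -9. -54.] [ 40.  14. -46.]
-46 8 [-38.  -8. -46.] [ 35.  13. -44.]
```

View pics/c6.png

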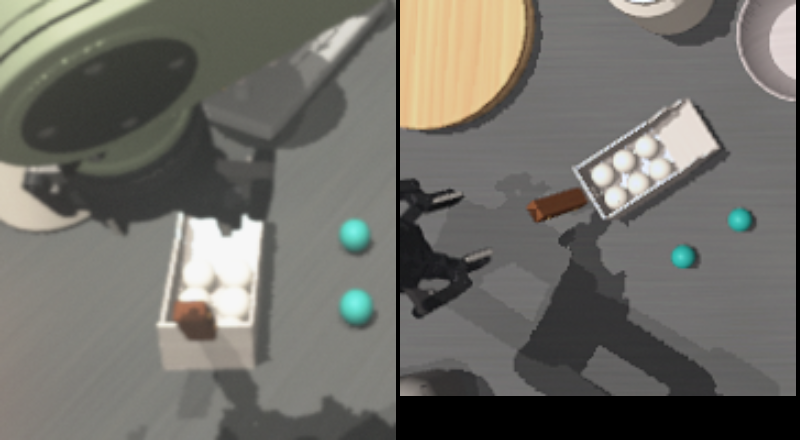

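The top crop shows the open fingers at (460,198) and (490,260) straddling the line of the handle at (530,212)-(585,198). Depth puts the fingertips about 45 mm short of the reported TCP along the tool axis with the fingers open. The offset therefore lies along the tool, and my plan (grasp point 56 mm behind the reported TCP) accounts for it.

Request:
{"fn": "arm_command", "kwargs": {
  "series": [
    [1, -1, -30, -0.5, 0.6, 1.5, 0.7],
    [1, 0, -35, 0, 0, 0, 0.7],
    [5, -8, -17.5, 0, 0, 0, 0.7],
    [5, -8, -17.5, 0, 0, 0, 0.7],
    [5, -8, -17.5, 0, 0, 0, 0.7],
    [4, -6.4, -14.2, 0, 0, 0, 0.7],
    [0, 0, 0, 0, 0, 0, 0.7],
    [0, 0, 0, 0, 0, 0, 0.7]
  ]
}}

```text
t: 12.07
position: [452.5, 403.6, 80.6]
tcp_rot: [2.566, 0.729, 0.184]
contact_force: [-0.7, 0.3, -0.0]
grip_width: 59.6
```

Run:
```python
from goal import *
s,M=err(G-51*A)
q,E=snapshot("top"); c=cloud("top",E); h=cv2.cvtColor(q,cv2.COLOR_BGR2HSV)
m=(np.linalg.norm(c-G,axis=-1)<70)&(h[...,0]<15)&(h[...,1]>90)&(c[...,2]>55)
r=(c[m]-s["position"])@M
for z in range(-80,60,10):
    j=r[(r[:,2]>=z)&(r[:,2]<z+10)]
    if len(j)>2: print("handle",z,len(j),j.min(0).round(),j.max(0).round())
```

```text
pos [452.5 403.6  80.6] go [  6.3 -10.7 -32.7] turn [-0.1  0.1  0.3] f [-0.7  0.3 -0. ] w 59.6
handle -70 18 [ -9. -13. -64.] [ 12.   0. -60.]
handle -60 47 [-10. -14. -60.] [ 13.   5. -50.]
handle -50 31 [-10.  -9. -50.] [ 13.   3. -40.]
handle -40 23 [-10. -10. -40.] [ 13.   2. -30.]
handle -30 27 [-10. -11. -30.] [ 12.   3. -20.]
handle -20 28 [-10. -12. -20.] [ 11.   5. -10.]
handle -10 26 [-10.  -9.  -9.] [12.  5. -0.]
handle 0 27 [-9. -9.  0.] [12.  3.  9.]
handle 10 10 [-10.  -4.  10.] [ 9.  5. 16.]
```

Request:
{"fn": "arm_command", "kwargs": {
  "series": [
    [3, -4, -14, 0, 0, 0, 0.7],
    [2, -4, -12, 0, 0, 0, 0.7],
    [2, -2, -6, 0, 0, 0, 0.7],
    [0, 0, 0, 0, 0, 0, 0.7],
    [0, 0, 0, 0, 0, 0, 0.5],
    [0, 0, 0, 0, 0, 0, 0.35],
    [0, 0, 0, 0, 0, 0, 0.1],
    [0, 0, 0, 0, 0, 0, 0.1],
    [0, 0, 0, 0, 0, 0, 0.1],
    [0, 0, 0, 0, 0, 0, 0.1]
  ],
  "grip_force": 110
}}

```text
t: 12.95
position: [459.0, 396.2, 49.0]
tcp_rot: [2.565, 0.734, 0.189]
contact_force: [0.1, 1.8, 5.6]
grip_width: 22.7
```

Request:
{"fn": "arm_command", "kwargs": {
  "series": [
    [0, 0, 0, 0, 0, 0, 0.1],
    [0, 0, 0, 0, 0, 0, 0.1],
    [0, 0, 0, 0, 0, 0, 0.1]
  ]
}}

```text
t: 13.2
position: [459.0, 396.2, 49.0]
tcp_rot: [2.565, 0.734, 0.189]
contact_force: [0.4, 2.3, 5.9]
grip_width: 22.7
```

Request:
{"fn": "arm_command", "kwargs": {
  "series": [
    [0, 0, 3, 0, 0, 0, 0.1],
    [0, 0, 6, 0, 0, 0, 0.1],
    [0, 0, 10, 0, 0, 0, 0.1],
    [0, 0, 16, 0, 0, 0, 0.1],
    [0, 0, 20, 0, 0, 0, 0.1],
    [0, 0, 22, 0, 0, 0, 0.1],
    [0, 0, 22, 0, 0, 0, 0.1],
    [0, 0, 12, 0, 0, 0, 0.1],
    [0, 0, 0, 0, 0, 0, 0.1],
    [0, 0, 0, 0, 0, 0, 0.1]
  ]
}}

```text
t: 14.03
position: [458.0, 395.1, 158.6]
tcp_rot: [2.565, 0.734, 0.185]
contact_force: [-0.1, 0.5, -4.2]
grip_width: 22.7
```

Run:
```python
from goal import *
s,M=err(G-51*A); print(s["torque"])
q,E=snapshot("top"); p,D=snapshot("side"); c=cloud("top",E)
a=cv2.resize(p[200:400,160:360],None,fx=2,fy=2); b=cv2.resize(q[160:300,120:280],None,fx=2.45,fy=2.45)
o=np.zeros((400,800,3),np.uint8); o[:,:400]=a; o[:b.shape[0],402:402+b.shape[1]]=b; cv2.imwrite("pics/c7.png",o)
dz=s["position"][2]-49
for nm,pt in(("lip",[110,0,31]),("back",[-54,0,56]),("grip",[-78,0,93])):
    w=np.array([487.5,347,dz])+np.array(pt)[0]*X+pt[2]*Z; print(nm,w.round(1),proj("top",w).round(1))
# ball tops & lip depth
u,v=proj("top",np.array([487.5,347,dz+30])+0*X); print("balls z at centre",C if 0 else c[int(v)-6:int(v)+7,int(u)-6:int(u)+7,2].max())
for t in (60,75,90,100,106): 
    w=np.array([487.5,347,dz+max(0,(t-52)*.53)])+t*X; u,v=proj("top",w); print(t,w.round(),c[int(round(v)),int(round(u))].round())
```

```text
pos [458.  395.1 158.6] go [   0.8   -2.3 -110.7] turn [-0.1  0.   0.1] f [-0.1  0.5 -4.2] w 22.7
[0.67983718 0.44771277 0.02508426]
lip [546.  253.8 140.6] [230.8 211. ]
back [458.8 392.7 165.6] [171.9 246. ]
grip [446.1 413.1 202.6] [158.  250.7]
balls z at centre 145.80740386647653
60 [519. 296. 114.] [519. 294. 118.]
75 [527. 283. 122.] [528. 283. 124.]
90 [535. 271. 130.] [535. 270. 132.]
100 [541. 262. 135.] [542. 262. 136.]
106 [544. 257. 138.] [561. 287.   2.]
```

View pics/c7.png

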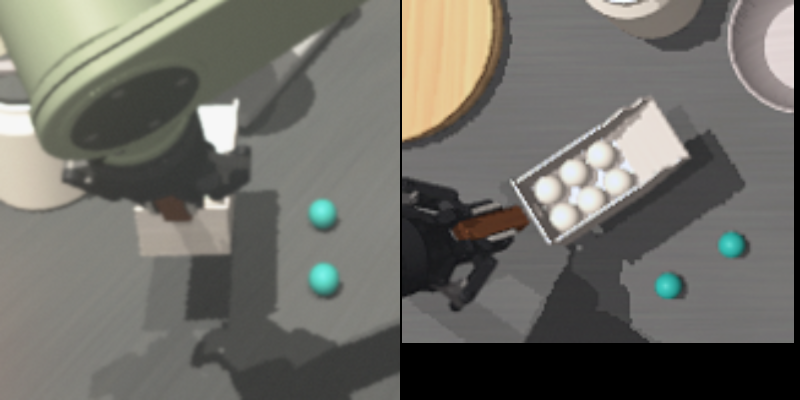

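The scoop is held level with all six balls in it: the model's lip projection of (230.8,211) matches, and the ball tops are at 146 mm as expected. Next I'll carry it to the bowl.

Request:
{"fn": "arm_command", "kwargs": {
  "series": [
    [0, 0, 15, 0, 0, 0, 0.1],
    [0, 0, 20, 0, 0, 0, 0.1],
    [4, -6, 20, 0, 0, 0, 0.1],
    [10, -14, 5, 0, 0, 0, 0.1],
    [14, -20, 0, 0, 0, 0, 0.1],
    [15, -20, 0, 0, 0, 0, 0.1],
    [14, -20, 0, 0, 0, 0, 0.1],
    [11, -16, 0, 0, 0, 0, 0.1],
    [6, -8, 0, 0, 0, 0, 0.1],
    [2, -4, 0, 0, 0, 0, 0.1]
  ]
}}

```text
t: 14.97
position: [534.4, 285.4, 217.3]
tcp_rot: [2.563, 0.732, 0.181]
contact_force: [0.2, 0.5, -4.7]
grip_width: 22.8
```

Request:
{"fn": "arm_command", "kwargs": {
  "series": [
    [0, 0, 0, 0, 0, 0, 0.1],
    [1.7, -2.7, 5, 3.4, 2.1, 0, 0.1],
    [1.7, -2.7, 5, 3.4, 2.1, 0, 0.1],
    [1.7, -2.7, 5, 3.4, 2.1, 0, 0.1],
    [1.7, -2.7, 5, 3.4, 2.1, 0, 0.1],
    [1.7, -2.7, 5, 3.4, 2.1, 0, 0.1],
    [0, 0, 0, 0, 0, 0, 0.1],
    [0, 0, 0, 0, 0, 0, 0.1]
  ]
}}

```text
t: 15.63
position: [542.8, 273.4, 243.6]
tcp_rot: [2.891, 0.825, 0.062]
contact_force: [-0.5, 0.2, -4.7]
grip_width: 22.4
```

Run:
```python
from goal import *
s,M=err(G)
M0=R.from_rotvec([2.565,.734,.185]).as_matrix(); dR=M@M0.T; print("tilt",np.degrees(R.from_matrix(dR).as_rotvec()).round(1))
l=s["position"]+dR@(-166.4*-X-18*Z); print("lip model",l.round(1),proj("top",l).round(1))
q,E=snapshot("top"); c=cloud("top",E); print("bowl floor z",[c[v,u,2].round() for u,v in((275,180),(285,170),(296,182),(286,188))])
# bowl rim: points at z 143..158 not near scoop
m=(np.linalg.norm(c[...,:2]-[638,120],axis=-1)<95)&(c[...,2]>145)&(c[...,2]<156); m&=((c[...,:2]-[638,120])@X[:2]>-20)
k=c[m][:,:2]; A2=np.c_[2*k,np.ones(len(k))]; x=np.linalg.lstsq(A2,(k**2).sum(1),rcond=None)[0]; print("rim fit",x[:2].round(1),np.sqrt(x[2]+x[0]**2+x[1]**2).round(1),len(k))
cv2.imwrite("pics/c8.png",cv2.resize(q[110:260,180:380],None,fx=4,fy=4))
```

```text
pos [542.8 273.4 243.6] go [ -96.7  139.7 -150.6] turn [-17.  -10.4   0.2] f [-0.5  0.2 -4.7] w 22.4
tilt [16.9 10.5 -0.1]
lip model [622.7 146.  170.2] [272.3 177.9]
bowl floor z [np.float64(105.0), np.float64(109.0), np.float64(108.0), np.float64(107.0)]
rim fit [633.2 118.5] 76.5 262
```

View pics/c8.png

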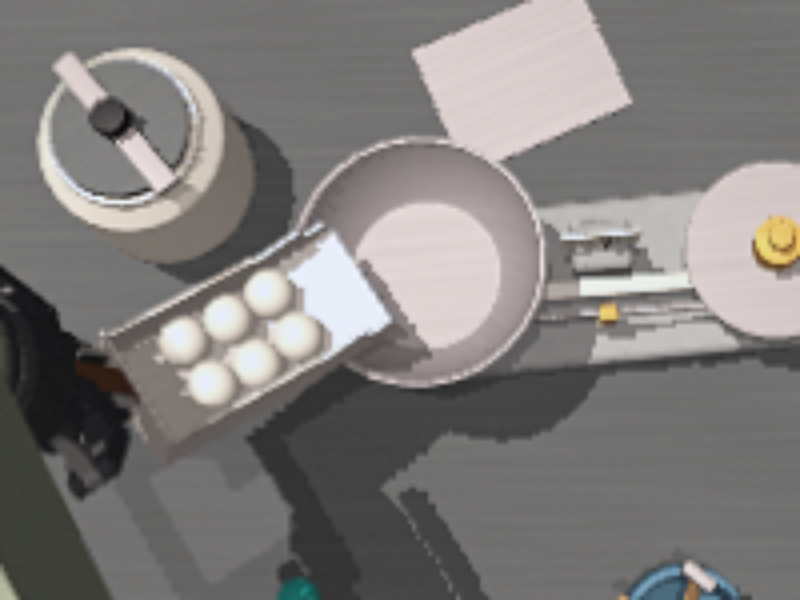

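The scoop's nose (lip near (360,285) in the crop) hangs over the near part of the bowl, the balls rest against the ramp, and the rim fit agrees within 5 mm. I'll start the slow pour.

Request:
{"fn": "arm_command", "kwargs": {
  "series": [
    [1.2, -1.9, 3.4, 1.2, 0.75, 0, 0.1],
    [1.2, -1.9, 3.4, 1.2, 0.75, 0, 0.1],
    [1.2, -1.9, 3.4, 1.2, 0.75, 0, 0.1],
    [1.2, -1.9, 3.4, 1.2, 0.75, 0, 0.1],
    [1.2, -1.9, 3.4, 1.2, 0.75, 0, 0.1],
    [1.2, -1.9, 3.4, 1.2, 0.75, 0, 0.1],
    [0, 0, 0, 0, 0, 0, 0.1],
    [0, 0, 0, 0, 0, 0, 0.1],
    [0, 0, 0, 0, 0, 0, 0.1],
    [0, 0, 0, 0, 0, 0, 0.1]
  ]
}}

```text
t: 16.52
position: [549.7, 262.4, 263.9]
tcp_rot: [-3.012, -0.862, 0.0]
contact_force: [-1.0, -0.0, -3.1]
grip_width: 22.8
```

```bash
cat > chk.py <<'E'
from goal import *
s,M=err(G)
M0=R.from_rotvec([2.565,.734,.185]).as_matrix(); dR=M@M0.T; t=np.degrees(R.from_matrix(dR).as_rotvec()); print("tilt",t.round(1))
l=s["position"]+dR@(166.4*X-18*Z); print("lip",l.round(1))
q,E=snapshot("top"); c=cloud("top",E); 
import time; n=f"pics/k{int(time.time())}.png"; cv2.imwrite(n,q)
w=cv2.inRange(q,(205,205,205),(255,255,255)); w[:140]=0; w[260:]=0; w[:,:150]=0; w[:,330:]=0
g=cv2.medianBlur(cv2.cvtColor(q,cv2.COLOR_BGR2GRAY),3)
H=cv2.HoughCircles(cv2.resize(g[140:260,150:330],None,fx=4,fy=4,interpolation=cv2.INTER_CUBIC),cv2.HOUGH_GRADIENT,1,28,param1=80,param2=18,minRadius=18,maxRadius=32)
if H is not None:
    for x,y,r in H[0]:
        u,v=150+x/4,140+y/4; print("circ",round(u),round(v),round(r/4,1),c[int(v),int(u)].round(), q[int(v),int(u)])
E
python3 chk.py
```

```text
pos [549.7 262.4 263.9] go [-103.6  150.7 -170.9] turn [-24.2 -15.    0.1] f [-1.  -0.  -3.1] w 22.8
tilt [24.1 15.   0. ]
lip [623.1 145.8 168.9]
circ 263 175 5.6 [626. 166. 205.] [252 237 231]
circ 251 180 6.4 [614. 192. 205.] [243 237 231]
circ 282 179 6.4 [621. 123. 165.] [252 237 231]
circ 276 169 5.3 [648. 140. 166.] [252 237 231]
circ 288 185 5.7 [610. 111. 154.] [106 110 118]
```

Request:
{"fn": "arm_command", "kwargs": {
  "series": [
    [0, 0, 0, 0, 0, 0, 0.1],
    [0, 0, 0, 0, 0, 0, 0.1],
    [0, 0, 0, 0, 0, 0, 0.1]
  ]
}}

```text
t: 16.82
position: [550.1, 262.2, 264.4]
tcp_rot: [-3.012, -0.861, -0.001]
contact_force: [-0.1, -0.6, -0.9]
grip_width: 22.5
```

```bash
python3 chk.py
```

```text
pos [550.1 262.2 264.4] go [-104.   150.9 -171.4] turn [-24.2 -14.9   0.1] f [-0.1 -0.6 -0.9] w 22.5
tilt [24.1 15.   0. ]
lip [623.5 145.6 169.4]
circ 289 182 5.3 [618. 108. 137.] [252 237 231]
circ 300 173 5.0 [644.  83. 135.] [252 236 231]
circ 292 163 5.2 [671. 101. 132.] [252 237 231]
circ 271 181 5.8 [609. 147. 200.] [251 237 231]
```

Request:
{"fn": "arm_command", "kwargs": {
  "series": [
    [0, 0, 0, 0, 0, 0, 0.1],
    [1.3, -2.1, 3.1, 1.2, 0.75, 0, 0.1],
    [1.3, -2.1, 3.1, 1.2, 0.75, 0, 0.1],
    [1.3, -2.1, 3.1, 1.2, 0.75, 0, 0.1],
    [1.3, -2.1, 3.1, 1.2, 0.75, 0, 0.1],
    [1.3, -2.1, 3.1, 1.2, 0.75, 0, 0.1],
    [1.3, -2.1, 3.1, 1.2, 0.75, 0, 0.1],
    [1.3, -2.1, 3.1, 1.2, 0.75, 0, 0.1],
    [0, 0, 0, 0, 0, 0, 0.1],
    [0, 0, 0, 0, 0, 0, 0.1]
  ]
}}

```text
t: 17.7
position: [559.6, 246.8, 285.7]
tcp_rot: [-2.851, -0.813, 0.071]
contact_force: [-0.9, 0.1, -1.2]
grip_width: 22.6
```

Request:
{"fn": "arm_command", "kwargs": {
  "series": [
    [1.4, -2.3, 2.3, 1.3, 0.8, 0, 0.1],
    [1.4, -2.3, 2.3, 1.3, 0.8, 0, 0.1],
    [1.4, -2.3, 2.3, 1.3, 0.8, 0, 0.1],
    [1.4, -2.3, 2.3, 1.3, 0.8, 0, 0.1],
    [1.4, -2.3, 2.3, 1.3, 0.8, 0, 0.1],
    [1.4, -2.3, 2.3, 1.3, 0.8, 0, 0.1],
    [1.4, -2.3, 2.3, 1.3, 0.8, 0, 0.1],
    [1.4, -2.3, 2.3, 1.3, 0.8, 0, 0.1],
    [0, 0, 0, 0, 0, 0, 0.1],
    [0, 0, 0, 0, 0, 0, 0.1]
  ]
}}

```text
t: 18.53
position: [570.7, 228.5, 304.0]
tcp_rot: [-2.651, -0.755, 0.147]
contact_force: [0.6, -0.2, -0.7]
grip_width: 22.4
```

```bash
python3 chk.py; ls -t pics | head -1
```

```text
pos [570.7 228.5 304. ] go [-124.6  184.6 -211. ] turn [-43.1 -26.6   0.2] f [ 0.6 -0.2 -0.7] w 22.4
tilt [43.  26.6 -0.1]
lip [619.7 150.8 164. ]
k1796388801.png
```

Run:
```python
from h import *
q,E=snapshot("top"); p,D=snapshot("side")
a=cv2.resize(q[110:250,200:330],None,fx=3.4,fy=3.4); b=cv2.resize(p[130:300,190:350],None,fx=2.2,fy=2.2)
o=np.zeros((480,800,3),np.uint8); o[:a.shape[0],:a.shape[1]]=a; o[:b.shape[0],444:444+b.shape[1]]=b; cv2.imwrite("pics/c9.png",o)
```

```text
(no output)
```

View pics/c9.png

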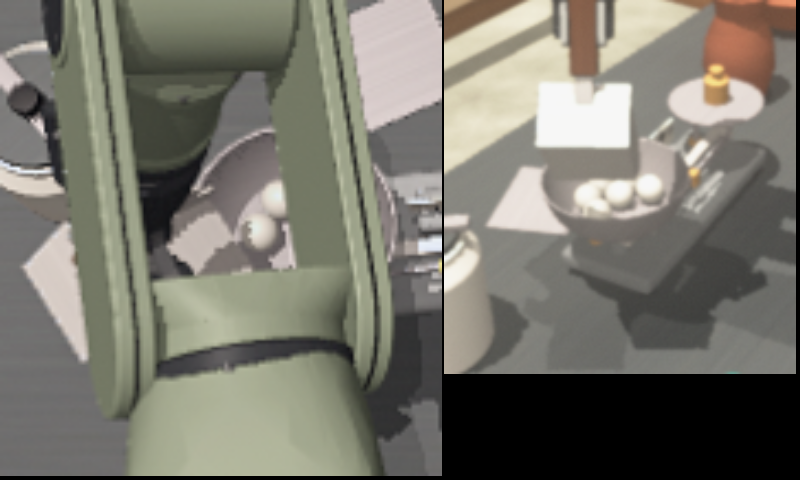

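The side crop shows the bowl down with the balls inside at around (620,190) in the crop, and the plate is up with the weight standing at (715,88). I'll withdraw upward and back while levelling the scoop.

Request:
{"fn": "arm_command", "kwargs": {
  "series": [
    [0, 0, 25, 0, 0, 0, 0.1],
    [0, 0, 35, 0, 0, 0, 0.1],
    [-11, 17, 10, -4.3, -2.7, 0, 0.1],
    [-11, 17, 0, -4.3, -2.7, 0, 0.1],
    [-11, 17, 0, -4.3, -2.7, 0, 0.1],
    [-11, 17, 0, -4.3, -2.7, 0, 0.1],
    [-11, 17, -10, -4.3, -2.7, 0, 0.1],
    [-11, 17, -15, -4.3, -2.7, 0, 0.1],
    [-11, 17, -20, -4.3, -2.7, 0, 0.1],
    [-11, 17, -25, -4.3, -2.7, 0, 0.1]
  ]
}}

```text
t: 19.52
position: [481.4, 367.1, 306.2]
tcp_rot: [2.728, 0.783, 0.142]
contact_force: [1.2, 0.4, -1.6]
grip_width: 23.0
```

Request:
{"fn": "arm_command", "kwargs": {
  "series": [
    [-12, 16, -35, -4.3, -2.5, 0, 0.1],
    [-12, 16, -35, -4.4, -2.5, 0, 0.1],
    [0, 0, -35, 0, 0, 0, 0.1],
    [0, 0, -30, 0, 0, 0, 0.1],
    [0, 0, -25, 0, 0, 0, 0.1],
    [0, 0, 0, 0, 0, 0, 0.1],
    [0, 0, 0, 0, 0, 0, 0.1]
  ]
}}

```text
t: 20.1
position: [457.6, 397.1, 143.7]
tcp_rot: [2.56, 0.738, 0.18]
contact_force: [-1.0, -0.3, -0.8]
grip_width: 22.3
```

```bash
python3 chk.py
python3 - <<'E'
from goal import *
err(np.array([459,396.2,49]))
q,E=snapshot("top"); c=cloud("top",E)
b=np.array([636,119.5]); d=np.linalg.norm(c[...,:2]-b,axis=-1)
k=c[(d<45)]; print("bowl z pct",np.percentile(k[:,2],[2,10,50,90,99]).round(1))
pl=c[(np.linalg.norm(c[...,:2]-[652,-111],axis=-1)<55)]; print("plate",np.percentile(pl[:,2],[10,50,99]).round(1))
E
```

```text
pos [457.6 397.1 143.7] go [-11.5  16.  -50.7] turn [ 0.2 -0.1  0. ] f [-1.  -0.3 -0.8] w 22.3
tilt [-0.3  0.2  0.1]
lip [546.3 256.3 126.2]
circ 293 166 5.2 [668. 100. 110.] [253 238 232]
circ 302 174 5.0 [647.  79. 108.] [252 238 233]
circ 301 185 4.7 [618.  79. 108.] [252 238 232]
circ 290 176 6.7 [642. 110. 111.] [247 238 233]
circ 282 168 5.0 [661. 131. 110.] [251 238 232]
pos [458.6 397.8 145.5] go [  0.4  -1.6 -96.5] turn [-0.  0.  0.] f [ 0.6  0.6 -1.6] w 22.7
bowl z pct [ 77.9  80.1  99.9 110.5 113.7]
plate [102.2 105.9 152.1]
```

Request:
{"fn": "arm_command", "kwargs": {
  "series": [
    [0, -1, -20, 0, 0, 0, 0.1],
    [0, 0, -25, 0, 0, 0, 0.1],
    [0, 0, -22, 0, 0, 0, 0.1],
    [0, 0, -12, 0, 0, 0, 0.1],
    [0, 0, -7, 0, 0, 0, 0.1],
    [0, 0, -4, 0, 0, 0, 0.1],
    [0, 0, -2, 0, 0, 0, 0.1],
    [0, 0, -1, 0, 0, 0, 0.1],
    [0, 0, 0, 0, 0, 0, 0.1],
    [0, 0, 0, 0, 0, 0, 0.1]
  ]
}}

```text
t: 21.03
position: [458.7, 396.5, 52.1]
tcp_rot: [2.563, 0.736, 0.185]
contact_force: [0.1, 0.4, -0.8]
grip_width: 22.6
```

Request:
{"fn": "arm_command", "kwargs": {
  "series": [
    [0, 0, -1.5, 0, 0, 0, 0.1],
    [0, 0, -1.5, 0, 0, 0, 0.1],
    [0, 0, 0, 0, 0, 0, 0.1],
    [0, 0, 0, 0, 0, 0, 0.1]
  ]
}}

```text
t: 21.37
position: [458.6, 396.4, 49.2]
tcp_rot: [2.562, 0.736, 0.185]
contact_force: [-2.7, 0.8, 5.0]
grip_width: 22.9
```

Touching at the original height, so I'll release and withdraw along the handle axis.

Request:
{"fn": "arm_command", "kwargs": {
  "series": [
    [0, 0, 0, 0, 0, 0, 0.32],
    [0, 0, 0, 0, 0, 0, 0.4],
    [0, 0, 0, 0, 0, 0, 0.55],
    [0, 0, 0, 0, 0, 0, 0.7],
    [0, 0, 0, 0, 0, 0, 0.7],
    [0, 0, 0, 0, 0, 0, 0.7]
  ]
}}

```text
t: 21.87
position: [458.3, 395.9, 48.1]
tcp_rot: [2.562, 0.736, 0.182]
contact_force: [-0.7, -0.2, 0.0]
grip_width: 59.9
```

Request:
{"fn": "arm_command", "kwargs": {
  "series": [
    [-2.5, 4, 9, 0, 0, 0, 0.7],
    [-5, 8, 17.5, 0, 0, 0, 0.7],
    [-6, 10, 22, 0, 0, 0, 0.7],
    [-6, 10, 22, 0, 0, 0, 0.7],
    [-6, 10, 22, 0, 0, 0, 0.7],
    [-6, 10, 22, 0, 0, 0, 0.7],
    [-6, 10, 22, 0, 0, 0, 0.7],
    [0, 0, 0, 0, 0, 0, 0.7],
    [0, 0, 0, 0, 0, 0, 0.7],
    [0, 0, 0, 0, 0, 0, 0.7]
  ]
}}

```text
t: 22.7
position: [420.5, 457.6, 184.3]
tcp_rot: [2.561, 0.737, 0.182]
contact_force: [1.1, -0.2, -0.3]
grip_width: 59.9
```

Run:
```python
from goal import *
s,M=err(G)
q,E=snapshot("top"); p,D=snapshot("side"); c=cloud("top",E)
O=np.array([487.5,347,0])
for t in(-40,-20,0,20,40):
    for y in (-20,20):
        u,v=proj("top",O+t*X+y*Y+3*Z).round().astype(int); print(t,y,c[v,u].round(1))
a=cv2.resize(q[120:290,140:400],None,fx=3,fy=3); cv2.imwrite("pics/end.png",a[:600,:800])
C=cloud("side",D); h=cv2.cvtColor(p,cv2.COLOR_BGR2HSV)
m=(np.abs(C[...,0]-652)<60)&(np.abs(C[...,1]+111)<60)&(C[...,2]>100)&(C[...,2]<170); b=C[m&(h[...,1]>90)&(h[...,0]<30)]; print("weight",b.min(0).round(),b.max(0).round())
```

```text
pos [420.5 457.6 184.3] go [ 25.6 -44.5 -91.3] turn [ 0.1 -0.1  0. ] f [ 1.1 -0.2 -0.3] w 59.9
-40 -20 [449.5 367.9   9.2]
-40 20 [483.3 389.6   5.5]
-20 -20 [460.7 353.1   2.8]
-20 20 [494.4 373.4   3.2]
0 -20 [471.5 335.7   5.2]
0 20 [505.9 358.2  -2.5]
20 -20 [479.7 319.2   4.2]
20 20 [516.2 339.1   5.8]
40 -20 [490.6 302.2   5.3]
40 20 [524.4 322.2   6.2]
weight [ 638. -128.  110.] [666. -95. 153.]
```

View pics/end.png

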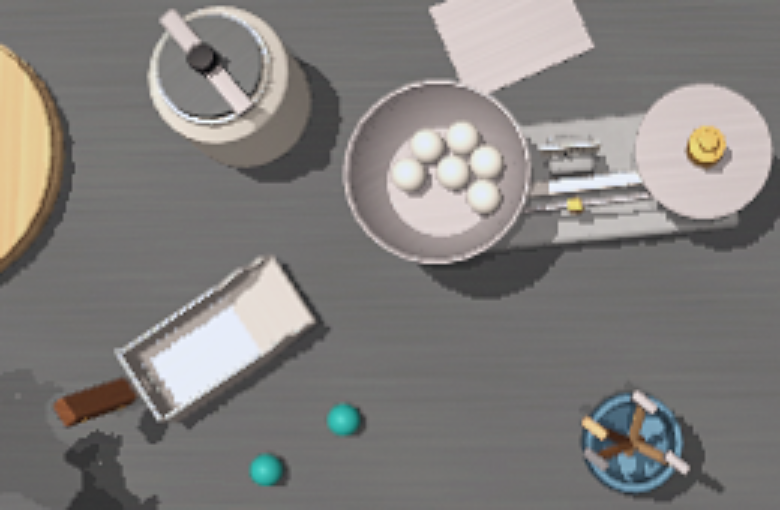

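The final view shows six balls in the bowl around (450,165), the weight upright on the plate at (706,146), and the empty scoop flat at (220,340), clear of the balance. The robot is clear of everything, so I'll hand the job in.

```bash
python3 -c "
from rig import *
print(sign_off())"
```

```text
the job is handed in; nothing more can be done
None
```

The job is done and handed in at about 23 s of the 72 s allowed; the sign-off gives no verdict, so the result rests on my own checks.

**What I did:** I took the 200 g weight from the block and set it gently on the plate, which sent the bowl up to its stop. I then poured the six balls slowly into the bowl and put the empty scoop back flat at its starting place.

**Last checks:**
- **Balls:** all six lie in the bowl. The bowl is on its lower stop (floor measured at about 79 mm) and the plate is up at about 106 mm.
- **Weight:** it stands upright near the centre of the plate, with its top at 153 mm.
- **Scoop:** its floor measured roughly 3 to 6 mm up where its plate is 3 mm thick, with stray readings of -2.5 and 9 mm. I take it as flat, and it is well clear of the balance.
- **Robot and bystanders:** the gripper was clear of everything at the end. The jar and crock stand as before in the last view. The pitcher and the other two weights were out of that view, but the arm went nowhere near the pitcher, and the other weights were still in place after the lift.

**What disagreed:**
- **Fingertips:** they are about 37 to 40 mm short of the reported TCP along the tool. My first grasp therefore closed in the air above the knob without touching anything. I measured the offset by depth and corrected for it afterwards.
- **Gripper width:** it also read about 1.5 mm low on both objects.

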